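# Clamp a brass blank in the drill vise

### The arm

A 6-joint arm with a two-finger parallel gripper is mounted at the origin on the work surface. World frame = base frame: x ahead of the robot, y to its left, z up, the work surface at z = 0. Lengths are in m, angles in rad, forces in N, time in s.
With the tool pointing down it reaches from about 0.4 to 0.925 m from the base axis. Payload 12.5 kg.
Tool frame: the origin (TCP) lies midway between the tips of the shut fingers; the grasp point (between the pads) lies 19 mm behind it; z points along the fingers, y is the line along which they close (so a half turn about z gives the same grasp; the last joint's range is limited). The gripper opens to 95 mm and grips with 3 to 60 N. Pads are 20 mm wide; open, the fingers measure 119 mm over their backs; the gripper's body (75 mm by 180 mm) begins 59 mm behind the grasp point.
Start: joints at [1.202, 0.491, 1.559, -0, 1.092, -0.106], TCP at [0.162, 0.604, 0.215] pointing down, gripper open.
Joint ranges: [-3.1, 3.1], [-0.84, 2.19], [0.05, 2.79], [-1.13, 4.28], [0.06, 2.93], [-2.69, 2.69]. Speed limits (rad/s): [2.22, 2.22, 2.79, 3.14, 3.14, 3.14].

### API

Orientations are given as a unit quaternion [w, x, y, z].
In Python, from plant import r gives the robot as it stands. The module is installed in compiled form; this text tells all that it offers.
- The arm moves only by the shell command python3 -m crank 'ROWS' [OPENING] [FORCE]. ROWS is a JSON object of lists of equal length, an entry for each row: "delta_pos": the shift along the world's x, y, z in units of 40 mm (1.0 is 40 mm), a list of three; "rot": the turn, a rotation vector about the world's x, y, z in units of 6 degrees (1.0 is 6 degrees), a list of three. In form: {"delta_pos": [[tx, ty, tz], ...], "rot": [[rx, ry, rz], ...]}. A call has 1 to 5 rows; each row is the pose to reach, as a shift and turn from the pose commanded when the call began; what a row does not reach only later rows make up. A row lasts 1/8 s, in which the tool goes at most 62.5 mm and 10.7 degrees, less where a joint would pass 70% of its speed; a pose out of reach is approached as far as the arm can. A call with a gripper value outside its range is refused whole. OPENING is the opening in per cent of the stroke, from 0 (shut) to 100 (fully open), set as the call begins (- or left out, the last holds). The fingers move at their own pace and stop on an object; FORCE is the grip in N (left out, the last holds). Time passes only in rows, so rows that repeat a pose let the fingers close. It gives the time, the measured TCP pose, the force, the opening and the grip force at its end, in the units of the state.
- r.observe(): the state, without advancing time (a new reading comes with each control period).
- r.read_camera(name): name is "scene" or "side" or "wrist"; returns (picture, depth): 400x640x3 uint8, red, green, blue; 400x640 float32, m along the optical axis (not along the pixel's ray), 0 where there is no reading.
- r.get_calibration(name): a dict with "mtx" (3x3 intrinsics, pixels), "camera_from_world" (4x4, takes a point from world to camera coordinates). Camera axes: x right, y up, looking along -z (the intrinsics and any distortion apply to the point x, -y, -z); pixel columns grow to the right and rows downward; lengths in m; the calibration is good to about 2 mm. A picture is of the moment at which its call begins: read the wrist's pose just before it. get_calibration takes no time and is no camera call; for the wrist camera it gives the pose at the moment of the call.
- r.finish_job(): hands the job in; it is judged then, once.
The state is a dict: "time": time; "qpos": joint angles; "qd": joint speeds; "tau": joint torques, N m; "eef_pos": TCP position; "orientation": TCP orientation; "contact_force": force on the tool from outside, world axes, zero at the start; "ft_torque": the same for the moment, N m; "gripper_width": finger opening in m; "gripper_force": force on a finger pad.
Only numpy, scipy, OpenCV 4.12 (cv2) and the standard library are available. Lean on these libraries where they do the work, as an engineer would, in place of code of your own. Each camera call takes 0.05 s, during which the arm holds its last target. There are 200 camera calls.

### The job

Set the brass blank upright on the bed of the drill vise, blue marked-out face up, long side along the jaws and centred in them under the drill (a few millimetres either way will do): place it, do not drop it, let it go, then wind the crank handle clockwise until the sliding jaw grips it tight against the fixed jaw, and let go of the handle. Do not touch the drill bit, and leave the V-block, the oil jar and the tray of wheels where they are.

Things in the scene. Friction and masses are not known exactly. Their poses are not given: they have to be found in the camera images.
- block: Brass blank, a block 50 long (its x) by 22 thick (its y) by 46 mm high (its z), about 0.4 kg; top face painted marking-out blue with a scribed cross. Origin: centre of the underside. Stands upright on the bench at the start.
- vise: Small blue and steel drill vise, fixed on a drill press base. Its axes: x along the 62 mm long jaws, y along the screw from the crank end to the fixed jaw, z up. Origin: on the bench right under the drill. In this frame, mm: bed top z 75, jaw tops z 93, fixed jaw face y +11 (its block ends y +39), screw lug y -80 to -96, 66 wide, top z 97. The channel between the jaws is open at both x ends.
- press: Grey bench drill press, fixed; same origin and axes as the vise. In mm: base 180 wide, y -90 to +155, top z 45; column 40 thick at y +115; head and belt cover 70 wide, y -33 to +183, from z 295 up to z 396, motor behind; a short feed lever on its +x side.
- chuck: Drill chuck over the vise, 29 mm thick, on the axis x = y = 0 of the vise, from 240 to 280 mm above the bench; origin: middle of its lower end. A hand cannot come straight down here; it fits if it leans 30 to 45 degrees towards the crank end (-y of the vise), its fingers closing along x on the two ends of the blank.
- bed (a point): Point on the vise bed straight under the drill, axes as the vise. When clamped, the blank's origin lies here.
- jaw (a joint): Travel of the sliding jaw, m; grows as it closes (+y of the vise). Gap between the jaws = 33 mm minus this value, so it meets the 22 mm blank at 0.011. Joined to the crank by the screw: 5 mm per turn.
- jaw_plate: Steel face plate of the sliding jaw, 62 by 5.5 by 18 mm, the face that presses on the blank; origin at the middle of its lower edge, 2.75 mm behind the clamping face.
- crank (a joint): Crank angle, rad: 0 with the arm straight up, growing clockwise as seen from the handle end (looking along the vise's +y). Clockwise closes: jaw = 0.000796 x crank. About 3.5 N at the handle turns it when free; the load rises by 5 N or more within some quarter turn once the jaw presses on the blank. It stays where it is left.
- handle (a point): Middle of the black crank handle, on its centre line: a round grip 16 mm thick, 50 mm long, parallel to the vise's y, spinning freely on the crank, 36 mm from the screw's centre line. The 8 mm thick crank arm lies 26 to 34 mm from this point towards the vise. Handle, crank and screw travel with the jaw (5 mm towards +y per turn).
- crank_axis (a point): Point on the screw's centre line (83 mm above the bench) level with the middle of the handle; the handle circles it in the vertical x-z plane of the vise at 36 mm.
- drill_bit: The 5 mm drill bit over the vise; origin at its tip, 195 mm above the bench. Easily broken: not to be touched.
- vblock: Bystander: steel V-block, 55 by 35 mm, 36 mm high. Origin: centre of the underside.
- oil_jar: Bystander: small amber oil jar with black cap, 38 mm across, 48 mm high. Origin: centre of the underside.
- parts_tray: Bystander: shallow red tray of brass clock wheels, 90 by 120 mm, 18 mm high. Origin: centre of the underside.
There are look-alikes about, which are no part of the job. There is more than one size of the block; the one meant has the size given above.

How it is judged:
On the way, in this order (a step that is already met when the one before it is completed fails the run):
1. the blank stands on the vise bed between the open jaws, centred under the drill, and is let go (z of block in the frame of bed between -0.003 and 0.003 m and x of block in the frame of bed between -0.006 and 0.006 m and y of block in the frame of bed between -0.018 and 0.003 m and angle between block's own z axis and vertical below 0.07 rad and contact force between block and the fingers below 0.3 N and contact force between block and jaw_plate below 20 N), for 0.2 s.
2. the sliding jaw has been wound onto the blank and grips it tight (contact force between block and jaw_plate above 40 N), for 0.1 s.
At the end, for the whole second after the job is handed in: The blank stands on the vise bed (within 2 mm in height, 3 degrees upright and square), within 6 mm of the drill axis along the jaws, against the fixed jaw (2.5 mm), the sliding jaw pressing on it with more than 40 N, everything at rest and the handle let go (contact force between block and jaw_plate above 40 N and z of block in the frame of bed between -0.003 and 0.002 m and x of block in the frame of bed between -0.006 and 0.006 m and y of block in the frame of bed between -0.0025 and 0.0025 m and angle between block's own z axis and vertical below 0.05 rad and angle between the x axis of block and the x axis of vise, either way round below 0.05 rad and linear speed of block below 0.01 m/s and velocity of joint crank between -0.05 and 0.05 rad/s); the robot touches nothing.
It fails at once if the drill bit is touched (more than 1 N) (contact force between drill_bit and anything else above 1 N).
It fails at once if the blank is dropped (falls faster than 0.6 m/s, some 18 mm, out of the fingers) (linear speed of block above 0.6 m/s and contact force between block and the fingers below 0.1 N).
It fails at once if the V-block is moved more than 15 mm (distance of vblock from where it was at the start of the episode above 0.015 m).
It fails at once if the oil jar is moved more than 15 mm or tipped (distance of oil_jar from where it was at the start of the episode above 0.015 m or angle between oil_jar's own z axis and vertical above 0.3 rad).
It fails at once if the tray of wheels is moved more than 15 mm (distance of parts_tray from where it was at the start of the episode above 0.015 m).
It also fails if it takes over 72 s, if anything falls off the work surface, if the arm or the gripper's body presses on something with over 40 N, if the wrist force passes 120 N, or if a joint passes its speed limit or range.

## Working session

There is one attempt and no reset: what is moved stays moved. The work goes in short steps, Python scripts to look and compute and a shell command to move; the robot and the scene stay as the last step left them, time stands still between calls to the robot, and variables do not carry over. Pictures are saved under pics/ and viewed, at most 10 in all, crops included, and the job is handed in when it is done.

```bash
mkdir -p pics; cat > h.py <<'E'
import numpy as np,cv2
from plant import r
def grab(n):
    K=r.get_calibration(n); p,d=r.read_camera(n)
    return p,d,np.array(K["mtx"]),np.array(K["camera_from_world"])
def pts(d,K,T):
    v,u=np.mgrid[:d.shape[0],:d.shape[1]]
    c=np.stack([(u-K[0,2])/K[0,0]*d,-(v-K[1,2])/K[1,1]*d,-d],-1)
    W=np.linalg.inv(T); return c@W[:3,:3].T+W[:3,3]
E
python3 - <<'E'
from h import *
for n in("scene","side"):
    p,d,K,T=grab(n); np.savez(n,p=p,d=d,K=K,T=T); cv2.imwrite(f"pics/{n}.png",p[...,::-1]); print(n,np.linalg.inv(T)[:3,3],(d>0).mean(),r.get_calibration(n).keys())
print(r.observe())
E
```

```text
scene [1.15565467 0.45191236 0.59832609] 0.99598828125 dict_keys(['mtx', 'camera_from_world'])
side [0.25373265 0.69163822 0.5749448 ] 0.9957265625 dict_keys(['mtx', 'camera_from_world'])
{'time': 0.1, 'qpos': array([ 1.20240799e+00,  4.91511328e-01,  1.55938431e+00,  4.96811908e-06,
        1.09171932e+00, -1.05574738e-01]), 'qd': array([ 0.00025618, -0.00246502, -0.00087596, -0.00150878,  0.00065033,
        0.00122996]), 'tau': array([ 1.58086907e-03, -6.13625407e+01, -2.58608329e+01,  6.93599763e-02,
        4.70374280e-02, -7.78439585e-05]), 'eef_pos': array([0.16225695, 0.60334546, 0.21411415]), 'orientation': array([-1.22145209e-04,  1.31030061e-01,  9.91378264e-01, -4.96348581e-04]), 'contact_force': array([ 0.56826484, -0.8717808 ,  0.19481915]), 'ft_torque': array([-0.00267917, -0.04004639,  0.04068312]), 'gripper_force': 0.0, 'gripper_width': 0.09485865776078296}
```

View pics/scene.png

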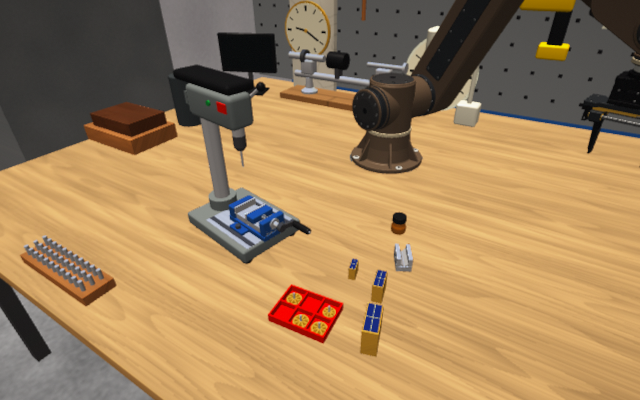

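View pics/side.png

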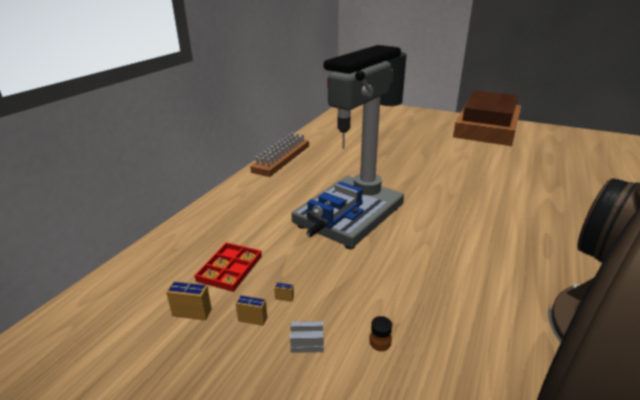

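Scene view: the drill press and vise are at (255,215), with the crank handle at (300,228), the tray at (305,312), the V-block at (403,257) and the jar at (399,222). There are three blue-topped blanks: small (353,268), medium (379,285) and large (372,328). I'll measure them, along with the press base and jaws.

```bash
cat > m.py <<'E'
from h import *
for n in("scene","side"):
    z=np.load(n+".npz"); P=pts(z['d'],z['K'],z['T']); hsv=cv2.cvtColor(z['p'],cv2.COLOR_RGB2HSV)
    H,S,V=[hsv[...,i] for i in range(3)]
    Z=P[...,2]
    print(n)
    m=((H>105)&(H<130)&(S>120)&(Z>.01)&(Z<.12)).astype(np.uint8)
    m=cv2.morphologyEx(m,cv2.MORPH_CLOSE,np.ones((5,5)))
    k,l,st,c=cv2.connectedComponentsWithStats(m)
    for i in range(1,k):
        if st[i,4]<25: continue
        q=P[(l==i)&(m>0)]; zt=np.percentile(q[:,2],80); q=q[abs(q[:,2]-np.median(q[:,2]))<.012] 
        R=cv2.minAreaRect((q[:,:2]*1000).astype(np.float32)); print("blue",c[i].round(),st[i,4],R,zt)
    def rect(nm,mm):
        q=P[mm]; 
        if len(q)>20: print(nm,len(q),cv2.minAreaRect((q[:,:2]*1000).astype(np.float32)),q.mean(0))
    # press base region: grey at z~.045
    mm=((abs(Z-.045)<.004)&(S<70)).astype(np.uint8); k,l,st,c=cv2.connectedComponentsWithStats(cv2.morphologyEx(mm,cv2.MORPH_CLOSE,np.ones((5,5))))
    i=1+np.argmax(st[1:,4]); rect("base",(l==i)&(mm>0))
    x=P[(l==i)&(mm>0)].mean(0); near=np.hypot(P[...,0]-x[0],P[...,1]-x[1])<.22
    rect("column",near&(Z>.12)&(Z<.26)&(S<60)); rect("chuckz",near&(Z>.2)&(Z<.235)); 
    rect("handle",near&(V<60)&(Z>.05)&(Z<.15)); rect("jawtop",near&(abs(Z-.093)<.003)&(H>100)&(H<130)&(S>100))
    rect("red",(H<4)&(S>200)&(Z<.03)&(Z>.005)); rect("jar",(V<50)&(Z>.03)&(Z<.055)&~near)
    rect("vblk",(S<40)&(Z>.025)&(Z<.042)&~near&(np.hypot(P[...,0]-.35,P[...,1]-.5)<.9))
E
python3 m.py
```

```text
scene
blue [255. 221.] 1126 ((599.7573852539062, -84.93779754638672), (134.6892547607422, 63.261268615722656), 78.37808990478516) 0.0917282196510516
blue [353. 264.] 38 ((588.6917724609375, 176.36447143554688), (28.00713348388672, 9.148762702941895), 15.365456581115723) 0.03185236445369786
blue [379. 278.] 113 ((612.9691162109375, 249.24734497070312), (41.635589599609375, 15.669215202331543), 11.633461952209473) 0.046051160118545174
blue [372. 318.] 345 ((724.0836791992188, 284.4222106933594), (59.034854888916016, 22.73301887512207), 16.961458206176758) 0.06183539971342291
base 1339 ((633.9541625976562, -153.65753173828125), (243.06727600097656, 81.0698471069336), 78.49744415283203) [ 0.64639232 -0.15228244  0.04463273]
column 891 ((577.5960693359375, -208.8858642578125), (220.0320281982422, 37.166465759277344), 84.02198028564453) [ 0.58120162 -0.20788545  0.19946393]
chuckz 255 ((573.5630493164062, -174.28424072265625), (128.9223175048828, 36.56722640991211), 87.85501861572266) [ 0.57969423 -0.20366546  0.21802466]
handle 206 ((609.0408935546875, -70.46800231933594), (259.8943176269
[... 1584 characters left out ...]
4.42340087890625), (294.31109619140625, 76.70924377441406), 76.71904754638672) [ 0.57798905 -0.05351869  0.07437841]
jawtop 273 ((593.77001953125, -84.64752960205078), (134.55282592773438, 61.91501998901367), 78.87527465820312) [ 0.59524453 -0.0684186   0.09235599]
red 952 ((734.2850341796875, 149.92410278320312), (90.25209045410156, 122.6248779296875), 5.127809524536133) [0.73277853 0.15531025 0.01188137]
jar 726 ((96.54179382324219, -657.8977661132812), (1783.9425048828125, 510.6454772949219), 86.92936706542969) [ 0.18824898 -0.53324214  0.04413308]
vblk 582 ((317.902099609375, 125.65640258789062), (560.2412109375, 138.50030517578125), 23.675430297851562) [0.48894473 0.25275822 0.03310681]
```

Measured heights: small about 32 mm, medium about 46 mm, large about 62 mm. The medium blank at scene (379,285) fits, because the blank is 46 mm high. I'll confirm it in an enlarged crop, with the crank shown alongside.

```bash
python3 - <<'E'
from h import *
z=np.load("scene.npz"); p=z['p'][...,::-1]
a=cv2.resize(p[240:360,335:415],None,fx=4.5,fy=4.5,interpolation=2); b=cv2.resize(p[180:270,230:330],(400,540),interpolation=2)
b=cv2.resize(p[185:265,225:325],(440,352)); c=np.zeros((540,800,3),np.uint8); c[:,:360]=a; c[:352,360:]=b
cv2.imwrite("pics/crop.png",c)
# handle: dark pts in vise frame
for n in("scene","side"):
    z=np.load(n+".npz"); P=pts(z['d'],z['K'],z['T']); Q=P-[.591,-.113,0]; th=np.deg2rad(168.7)
    X=Q[...,0]*np.cos(th)+Q[...,1]*np.sin(th); Y=-Q[...,0]*np.sin(th)+Q[...,1]*np.cos(th)
    V=z['p'].max(-1); m=(abs(X)<.08)&(Y<-.09)&(Y>-.22)&(P[...,2]>.03)&(P[...,2]<.15)
    h=m&(V<60); k=np.c_[X[h],Y[h],P[...,2][h]]*1000; print(n,len(k),np.percentile(k,[5,50,95],axis=0).round())
    k=np.c_[X[m],Y[m],P[...,2][m]]*1000; print(k[:, :].shape,np.percentile(k,[2,98],axis=0).round())
    # gap: blue/steel heights along y at x~0
    for nm,(zl,zh,sat) in dict(jar=(.035,.055,0)).items():
        mm=(P[...,2]>zl)&(P[...,2]<zh)&(V<50)&(abs(P[...,0]-.45)<.15)&(abs(P[...,1]-.22)<.12); print("jar",P[mm].mean(0).round(3))
E
```

```text
scene 184 [[  -9. -171.   73.]
 [  28. -130.   81.]
 [  35. -120.   87.]]
(626, 3) [[ -33. -173.   47.]
 [  38.  -91.   96.]]
jar [0.392 0.203 0.045]
side 407 [[ -18. -167.   50.]
 [  29. -122.   81.]
 [  44.  -91.   89.]]
(594, 3) [[ -28. -173.   47.]
 [  44.  -91.   96.]]
jar [0.382 0.207 0.045]
```

View pics/crop.png

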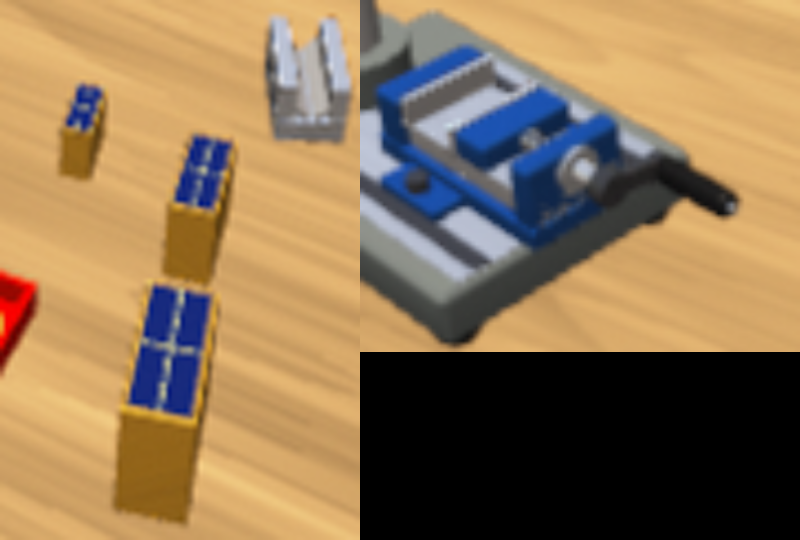

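The crop confirms it: the medium blank is at crop (200,205), i.e. scene (379,285), with V-block, small and large blanks clear of it. In the right part of the crop, the crank arm points sideways towards +x (about 90°), with the handle at crop (700,190).

```bash
cat >> h.py <<'E'
from scipy.spatial.transform import Rotation as Ro
def ori(yaw,tilt):  # tool y at yaw (deg), hand leaning back toward yaw+90
    a,t=np.deg2rad([yaw,tilt]); y=np.array([np.cos(a),np.sin(a),0]); b=np.array([np.sin(a),-np.cos(a),0])
    z=np.sin(t)*b-np.cos(t)*np.array([0,0,1]); return np.c_[np.cross(y,z),y,z]
def go(g,R,back=0,ref=None):  # grasp point target -> deltas in units
    s=r.observe(); q=s["orientation"]; R0=Ro.from_quat([q[1],q[2],q[3],q[0]])
    p=np.array(g)+(.019-back)*R[:,2]
    return ((p-s["eef_pos"])/.04).round(2), ((Ro.from_matrix(R)*R0.inv()).as_rotvec(degrees=True)/6).round(2)
def st():
    s=r.observe(); q=s["orientation"]; R=Ro.from_quat([q[1],q[2],q[3],q[0]]).as_matrix()
    print("t",round(s["time"],2),"tcp",s["eef_pos"].round(4),"gp",(s["eef_pos"]-.019*R[:,2]).round(4),"z",R[:,2].round(3),"y",R[:,1].round(3),"F",s["contact_force"].round(1),"w",round(s["gripper_width"],4),round(s["gripper_force"],1),"q",s["qpos"].round(2))
VO=np.array([.591,-.113,0]); VT=np.deg2rad(168.7); VX=np.array([np.cos(VT),np.sin(VT),0]); VY=np.array([-np.sin(VT),np.cos(VT),0]); VZ=np.array([0,0,1.])
def vise(x,y,z): return VO+(x*VX+y*VY+z*VZ)/1000
E
python3 -c "
from h import *
print(go([.611,.249,.034],ori(11.6,40),.16)); print(vise(0,-6,109))"
```

```text
(array([10.76, -6.64, -1.8 ]), array([ -5.1 ,  -4.81, -10.1 ]))
[ 0.59217568 -0.10711631  0.109     ]
```

```bash
python3 -m crank '{"delta_pos":[[1.3,-0.8,0],[2.6,-1.6,0],[3.9,-2.4,0],[5.2,-3.2,0],[6.5,-4,0]],"rot":[[-0.6,-0.6,-1.3],[-1.3,-1.2,-2.5],[-1.9,-1.8,-3.8],[-2.5,-2.4,-5],[-3.2,-3,-6.3]]}' 100; python3 -c "
from h import *
st();print(go([.611,.249,.034],ori(11.6,40),.14))"
```

```text
time: 0.72
eef_pos: [0.4237, 0.4424, 0.2147]
orientation: [0.174, 0.441, 0.869, -0.142]
contact_force: [-0.4, 1.5, 1.2]
gripper_width: 0.095
gripper_force: 0.0
t 0.72 tcp [0.4237 0.4424 0.2147] gp [0.4203 0.45   0.2318] z [ 0.177 -0.401 -0.899] y [ 0.815  0.571 -0.094] F [-0.4  1.5  1.2] w 0.095 0.0 q [ 0.87  0.58  1.48 -0.42  1.32  0.39]
(array([ 4.29, -2.93, -2.2 ]), array([-1.88, -1.79, -3.76]))
```

```bash
python3 -m crank '{"delta_pos":[[1.2,-0.8,-0.4],[2.4,-1.6,-0.8],[3.6,-2.4,-1.5],[4.3,-2.9,-2.2],[4.3,-2.9,-2.2]],"rot":[[-0.6,-0.6,-1.3],[-1.3,-1.2,-2.5],[-1.9,-1.8,-3.8],[-1.9,-1.8,-3.8],[-1.9,-1.8,-3.8]]}' 100; python3 - <<'E'
from h import *
st();print(go([.611,.249,.034],ori(11.6,40)))
p,d,K,T=grab("wrist"); cv2.imwrite("pics/w1.png",p[...,::-1])
P=pts(d,K,T); hsv=cv2.cvtColor(p,cv2.COLOR_RGB2HSV); H,S=hsv[...,0],hsv[...,1]
m=((H>105)&(H<130)&(S>100)&(P[...,2]>.02)&(P[...,2]<.08)).astype(np.uint8)
m=cv2.morphologyEx(m,cv2.MORPH_CLOSE,np.ones((9,9)))
k,l,s,c=cv2.connectedComponentsWithStats(m)
for i in range(1,k):
    if s[i,4]>80:
        q=P[l==i]; q=q[abs(q[:,2]-np.median(q[:,2]))<.005]; print(c[i].round(),s[i,4],cv2.minAreaRect((q[:,:2]*1000).astype(np.float32)),np.median(q[:,2]))
E
```

```text
time: 1.35
eef_pos: [0.595, 0.325, 0.1234]
orientation: [0.264, 0.594, 0.728, -0.219]
contact_force: [-0.8, -0.7, -0.1]
gripper_width: 0.0947
gripper_force: 0.0
t 1.35 tcp [0.595  0.325  0.1234] gp [0.5927 0.337  0.138 ] z [ 0.123 -0.632 -0.765] y [ 0.98   0.198 -0.006] F [-0.8 -0.7 -0.1] w 0.0947 0.0 q [ 0.64  0.82  1.34 -0.63  1.37  0.69]
(array([ 0.46, -2.2 , -2.6 ]), array([ 0.02, -0.05,  0.03]))
[325. 206.] 500 ((612.0327758789062, 249.92922973632812), (43.27677917480469, 16.48079490661621), 12.47181510925293) 0.045539294984193665
[470. 215.] 1083 ((723.9216918945312, 285.0806579589844), (59.87074661254883, 24.678306579589844), 17.150146484375) 0.06114103442865379
[252. 326.] 114 ((562.7129516601562, -108.52637481689453), (50.67633056640625, 5.103579044342041), 77.849365234375) 0.060404631941289394
```

View pics/w1.png

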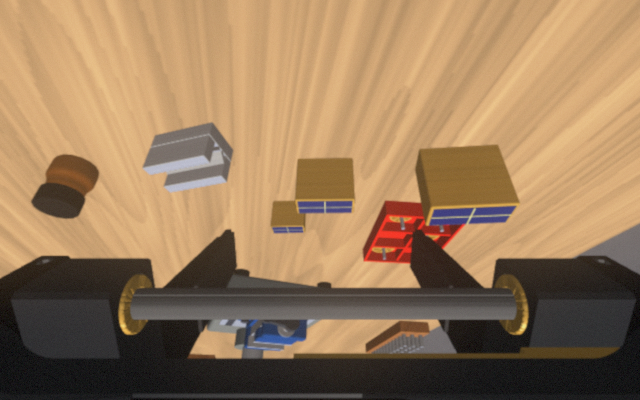

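Wrist view: the medium blank is at (325,190) between the fingers, and the large blank at (468,190) is clear of the right finger. The wrist fix (612,250) agrees with the first one, so I'm going in.

```bash
python3 -m crank '{"delta_pos":[[0.12,-0.6,-0.7],[0.25,-1.2,-1.4],[0.38,-1.7,-2.0],[0.48,-2.18,-2.6],[0.48,-2.18,-2.6]],"rot":[[0,0,0.05],[0,0,0.05],[0,0,0.05],[0,0,0.05],[0,0,0.05]]}' 100; python3 -m crank '{"delta_pos":[[0,0,0],[0,0,0],[0,0,0],[0,0,0],[0,0,0]],"rot":[[0,0,0],[0,0,0],[0,0,0],[0,0,0],[0,0,0]]}' 0 45;  python3 -c "
from h import *
st();g=r.get_calibration('wrist');print(np.linalg.inv(g['camera_from_world'])[:3,3])"
```

```text
time: 2.02
eef_pos: [0.6127, 0.2403, 0.0225]
orientation: [0.265, 0.592, 0.73, -0.216]
contact_force: [-0.6, 0.9, -0.7]
gripper_width: 0.0952
gripper_force: 0.0
time: 2.65
eef_pos: [0.6135, 0.2404, 0.0227]
orientation: [0.265, 0.592, 0.73, -0.216]
contact_force: [-0.6, -0.3, 0.1]
gripper_width: 0.0506
gripper_force: 1.2
t 2.65 tcp [0.6135 0.2404 0.0227] gp [0.611  0.2524 0.0373] z [ 0.132 -0.629 -0.766] y [ 0.978  0.206 -0.001] F [-0.6 -0.3  0.1] w 0.0506 1.2 q [ 0.53  0.9   1.5  -0.74  1.13  0.78]
[0.5796743  0.40596111 0.1024476 ]
```

```bash
python3 -m crank '{"delta_pos":[[0,0,0],[0,0,0],[0,0,0.2],[0,0,0.6],[0,0,0.6]],"rot":[[0,0,0],[0,0,0],[0,0,0],[0,0,0],[0,0,0]]}' 0 45;  python3 -c "
from h import *
st(); print(go(vise(0,-80,109+60),ori(-11.3,41)))"
```

```text
time: 3.28
eef_pos: [0.6142, 0.2407, 0.0484]
orientation: [0.266, 0.592, 0.73, -0.214]
contact_force: [-0.1, 0.7, -4.6]
gripper_width: 0.0495
gripper_force: 45.0
t 3.27 tcp [0.6142 0.2407 0.0484] gp [0.6117 0.2526 0.063 ] z [ 0.134 -0.628 -0.767] y [0.978 0.206 0.001] F [-0.1  0.7 -4.6] w 0.0495 45.0 q [ 0.53  0.86  1.49 -0.73  1.16  0.75]
(array([-0.25, -7.19,  2.66]), array([-0.18,  0.01, -3.87]))
```

```bash
python3 -m crank '{"delta_pos":[[0,-0.3,1],[0,-1,2],[-0.1,-2,2.66],[-0.1,-3.2,2.66],[-0.15,-4.4,2.66]],"rot":[[0,0,0],[0,0,-0.8],[-0.1,0,-1.6],[-0.15,0,-2.4],[-0.18,0,-3.2]]}' 0 45;  python3 -m crank '{"delta_pos":[[0,-0.8,0],[-0.1,-1.6,0],[-0.1,-2.3,0],[-0.1,-2.7,0],[-0.1,-2.7,0]],"rot":[[0,0,-0.6],[0,0,-0.67],[0,0,-0.67],[0,0,-0.67],[0,0,-0.67]]}' 0 45; python3 - <<'E'
from h import *
st(); print(go(vise(0,-80,109+60),ori(-11.3,41)))
for n in("scene","side"):
    p,d,K,T=grab(n); np.savez(n+"2",p=p,d=d,K=K,T=T)
    P=pts(d,K,T);hsv=cv2.cvtColor(p,cv2.COLOR_RGB2HSV); H,S=hsv[...,0],hsv[...,1]
    m=((H>105)&(H<130)&(S>100)&(P[...,2]>.16)&(P[...,2]<.2)); q=P[m]
    if len(q)>20: print(n,len(q),cv2.minAreaRect((q[:,:2]*1000).astype(np.float32)),np.median(q[:,2]))
a=np.hstack([np.load(n+"2.npz")["p"][60:300,180:500] for n in("scene","side")])[...,::-1]
cv2.imwrite("pics/c2.png",cv2.resize(a,(800,300)))
E
```

```text
time: 3.9
eef_pos: [0.6074, 0.0632, 0.1535]
orientation: [0.231, 0.704, 0.618, -0.264]
contact_force: [-0.1, -0.8, -4.1]
gripper_width: 0.0494
gripper_force: 45.0
time: 4.53
eef_pos: [0.6034, -0.0442, 0.1531]
orientation: [0.221, 0.724, 0.594, -0.272]
contact_force: [-0.2, 0.0, -3.8]
gripper_width: 0.0499
gripper_force: 45.0
t 4.53 tcp [ 0.6034 -0.0442  0.1531] gp [ 0.6059 -0.032   0.1675] z [-0.131 -0.643 -0.754] y [ 0.98  -0.197 -0.002] F [-0.2  0.  -3.8] w 0.0499 45.0 q [ 0.1   0.67  1.61 -0.73  1.22  0.68]
(array([ 0.02, -0.06,  0.04]), array([ 0.  , -0.02,  0.01]))
```

View pics/c2.png

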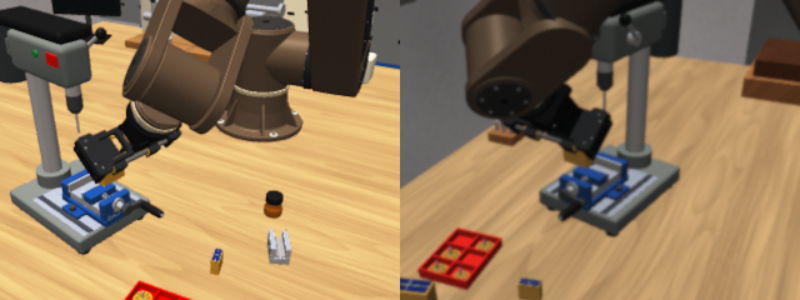

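Both views show the blank held level behind the vise. The drill bit, at (79,125) left and (605,100) right, is well clear of the hand. Now over the jaws.

```bash
python3 -c "
from h import *
R=ori(-11.3,41)
print(go(vise(0,-8.3,137),R),go(vise(0,-8.3,112.3),R))"
```

```text
(array([-0.34, -1.85, -0.76]), array([-0.  , -0.02, -0.  ])) (array([-0.34, -1.85, -1.38]), array([-0.  , -0.02, -0.  ]))
```

```bash
python3 -m crank '{"delta_pos":[[-0.15,-0.8,-0.4],[-0.25,-1.4,-0.7],[-0.32,-1.75,-0.76],[-0.34,-1.85,-0.76],[-0.34,-1.85,-0.76]],"rot":[[0,0,0],[0,0,0],[0,0,0],[0,0,0],[0,0,0]]}' 0 45; python3 - <<'E'
from h import *
st(); print(go(vise(0,-8.3,112.3),ori(-11.3,41)))
a=[]
for n in("scene","side"):
    p,d,K,T=grab(n)
    P=pts(d,K,T);hsv=cv2.cvtColor(p,cv2.COLOR_RGB2HSV); H,S=hsv[...,0],hsv[...,1]
    Q=(P-VO); X=Q@VX*1000;Y=Q@VY*1000;Z=P[...,2]*1000
    b=(H>12)&(H<30)&(S>120)&(Z>94)&(Z<150)&(abs(X)<60)&(abs(Y)<60)
    if b.sum()>10: print(n,b.sum(),np.percentile(np.c_[X[b],Y[b],Z[b]],[3,50,97],axis=0).round(1))
    j=(H>105)&(H<130)&(S>100)&(abs(Z-93)<4)&(abs(X)<50)&(Y>10)&(Y<60)
    if j.sum()>10: print(" fixed",np.percentile(np.c_[X[j],Y[j]],[3,97],axis=0).round(1))
    u,v=[int(w) for w in (K@(np.diag([1,-1,-1])@(T@np.r_[vise(0,0,130),1])[:3]))[:2]/(K@(np.diag([1,-1,-1])@(T@np.r_[vise(0,0,130),1])[:3]))[2]]
    a.append(cv2.resize(p[max(v-75,0):max(v-75,0)+150,u-50:u+50],(400,600),interpolation=2))
cv2.imwrite("pics/c3.png",np.hstack(a)[...,::-1])
E
```

```text
time: 5.25
eef_pos: [0.5903, -0.1171, 0.1232]
orientation: [0.222, 0.724, 0.594, -0.271]
contact_force: [-0.1, 0.0, -2.3]
gripper_width: 0.0499
gripper_force: 45.0
t 5.25 tcp [ 0.5903 -0.1171  0.1232] gp [ 0.5928 -0.1049  0.1375] z [-0.129 -0.644 -0.754] y [ 0.981 -0.196 -0.001] F [-0.1  0.  -2.3] w 0.0499 45.0 q [-0.01  0.68  1.69 -0.81  1.1   0.69]
(array([-0.  ,  0.  , -0.63]), array([ 0.  , -0.01, -0.  ]))
scene 135 [[-25.  -18.  101. ]
 [-10.8 -15.6 110.2]
 [ 22.9  -4.7 124. ]]
 fixed [[-33.   21.2]
 [-22.3  37.2]]
side 194 [[-22.6 -17.6 102.1]
 [  8.7 -14.8 114. ]
 [ 27.8  -4.8 128.5]]
 fixed [[13.9 22.5]
 [31.4 37.3]]
```

View pics/c3.png

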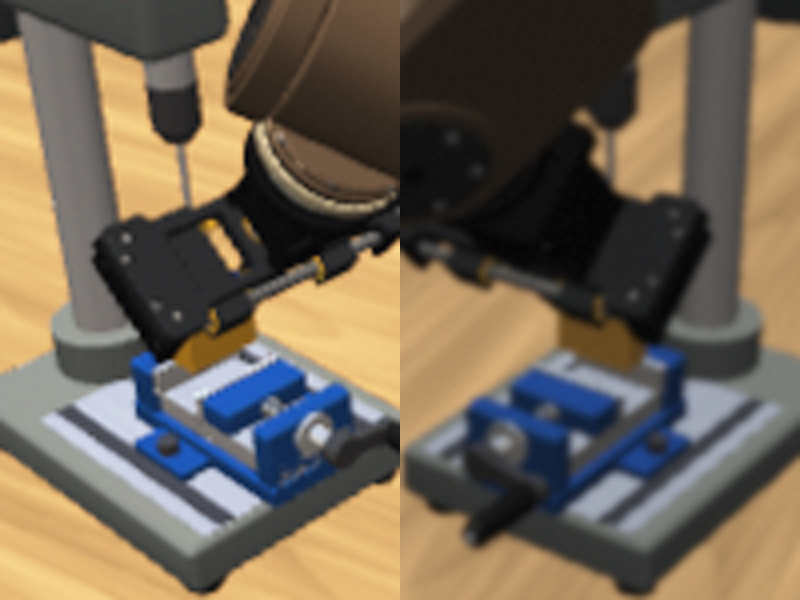

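The blank is centred over the open jaws (measured x -24 to +26, rear face y about -17, giving a centre near -6), and the bit is clear of the hand. Lowering slowly.

```bash
python3 -m crank '{"delta_pos":[[0,0,-0.12],[0,0,-0.25],[0,0,-0.38],[0,0,-0.5],[0,0,-0.56]],"rot":[[0,0,0],[0,0,0],[0,0,0],[0,0,0],[0,0,0]]}' 0 45; python3 -m crank '{"delta_pos":[[0,0,0],[0,0,-0.03],[0,0,-0.05],[0,0,-0.06],[0,0,-0.06]],"rot":[[0,0,0],[0,0,0],[0,0,0],[0,0,0],[0,0,0]]}' 0 20; python3 -c "
from h import *
st()"
```

```text
time: 5.98
eef_pos: [0.5899, -0.1176, 0.0998]
orientation: [0.221, 0.724, 0.594, -0.272]
contact_force: [-0.7, -0.6, -2.8]
gripper_width: 0.0497
gripper_force: 45.0
time: 6.6
eef_pos: [0.59, -0.1177, 0.0981]
orientation: [0.222, 0.724, 0.594, -0.272]
contact_force: [0.3, 0.6, -2.4]
gripper_width: 0.0498
gripper_force: 20.0
t 6.6 tcp [ 0.59   -0.1177  0.0981] gp [ 0.5924 -0.1054  0.1124] z [-0.13  -0.644 -0.754] y [ 0.981 -0.196 -0.002] F [ 0.3  0.6 -2.4] w 0.0498 20.0 q [-0.01  0.72  1.7  -0.83  1.06  0.73]
```

```bash
python3 -m crank '{"delta_pos":[[0,0,-0.03],[0,0,-0.03]],"rot":[[0,0,0],[0,0,0]]}' 0 20;  python3 -m crank '{"delta_pos":[[0,0,-0.03],[0,0,-0.03]],"rot":[[0,0,0],[0,0,0]]}' 0 20
```

```text
time: 6.85
eef_pos: [0.5899, -0.1178, 0.0979]
orientation: [0.222, 0.724, 0.594, -0.272]
contact_force: [-3.7, 1.4, 7.7]
gripper_width: 0.0498
gripper_force: 20.0
time: 7.1
eef_pos: [0.5899, -0.118, 0.0976]
orientation: [0.223, 0.724, 0.593, -0.272]
contact_force: [-4.7, 2.5, 15.8]
gripper_width: 0.0503
gripper_force: 20.0
```

Resting on the bed. I'll relax the push, then open.

```bash
python3 -m crank '{"delta_pos":[[0,0,0.05],[0,0,0.05]],"rot":[[0,0,0],[0,0,0]]}' 0 10;  python3 -m crank '{"delta_pos":[[0,0,0],[0,0,0],[0,0,0],[0,0,0],[0,0,0]],"rot":[[0,0,0],[0,0,0],[0,0,0],[0,0,0],[0,0,0]]}' 80; python3 -c "
from h import *
st()
R=ori(-11.3,41); print(go(vise(0,-75,200),R))"
```

```text
time: 7.35
eef_pos: [0.59, -0.1176, 0.0976]
orientation: [0.222, 0.724, 0.594, -0.272]
contact_force: [-1.1, 1.5, 0.4]
gripper_width: 0.0501
gripper_force: 10.0
time: 7.98
eef_pos: [0.5899, -0.1177, 0.0975]
orientation: [0.222, 0.724, 0.594, -0.272]
contact_force: [-0.5, -0.0, 0.4]
gripper_width: 0.0759
gripper_force: 0.0
t 7.97 tcp [ 0.5899 -0.1177  0.0975] gp [ 0.5924 -0.1054  0.1118] z [-0.13  -0.643 -0.754] y [ 0.981 -0.196 -0.002] F [-0.5 -0.   0.4] w 0.0759 0.0 q [-0.01  0.72  1.7  -0.83  1.06  0.73]
(array([0.33, 1.65, 2.21]), array([ 0.  , -0.02,  0.  ]))
```

```bash
python3 -m crank '{"delta_pos":[[0.1,0.5,0.6],[0.25,1.2,1.45],[0.4,2,2.4],[0.45,2.6,2.7],[0.5,3.2,2.7]],"rot":[[0,0,0],[0,0,0],[0,0,0],[0,0,0],[0,0,0]]}' 100; python3 - <<'E'
from h import *
st()
for n in("scene","side"):
    z=np.load(n+".npz"); P=pts(z['d'],z['K'],z['T']); Q=P-VO; X=Q@VX*1000;Y=Q@VY*1000;Z=P[...,2]*1000;V=z['p'].max(-1)
    for a,b in((-172,-155),(-155,-140),(-140,-125)):
        m=(abs(X)<70)&(Y>a)&(Y<b)&(V<70)&(Z>40)&(Z<140); print(n,a,m.sum(),[np.percentile(w[m],[5,50,95]).round(1) for w in (X,Z)])
p,d,K,T=grab("scene"); P=pts(d,K,T);hsv=cv2.cvtColor(p,cv2.COLOR_RGB2HSV); H,S=hsv[...,0],hsv[...,1]
Q=(P-VO); X=Q@VX*1000;Y=Q@VY*1000;Z=P[...,2]*1000
b=(H>105)&(H<130)&(S>100)&(abs(Z-121)<5)&(abs(X)<50)&(abs(Y)<40)
if b.sum()>5: print(b.sum(),cv2.minAreaRect(np.c_[X[b],Y[b]].astype(np.float32)),np.median(Z[b]))
print(go(vise(34,-152,83),ori(-11.3,41),.06),go(vise(34,-152,83),ori(-11.3,41)))
E
```

```text
time: 8.6
eef_pos: [0.6102, 0.0114, 0.2063]
orientation: [0.222, 0.724, 0.594, -0.271]
contact_force: [0.8, -0.1, -0.2]
gripper_width: 0.0949
gripper_force: 0.0
t 8.6 tcp [0.6102 0.0114 0.2063] gp [0.6126 0.0236 0.2207] z [-0.129 -0.643 -0.755] y [ 0.981 -0.196 -0.   ] F [ 0.8 -0.1 -0.2] w 0.0949 0.0 q [ 0.18  0.63  1.51 -0.67  1.37  0.65]
scene -172 36 [array([27.3, 29.9, 34.7]), array([74.2, 81.4, 84.9])]
scene -155 33 [array([27.4, 29.4, 35.3]), array([73.9, 82.3, 84.6])]
scene -140 41 [array([-6.6, 28.5, 37. ]), array([76.1, 81.6, 88.8])]
side -172 47 [array([32.8, 40.4, 44.2]), array([76.4, 82.5, 85.2])]
side -155 38 [array([32.5, 41.2, 44.1]), array([75.6, 82.2, 85.4])]
side -140 42 [array([30.9, 40.5, 44.3]), array([75.8, 82.9, 85.6])]
44 ((-0.9346351623535156, -4.492201805114746), (16.667808532714844, 41.7082633972168), 87.92317962646484) 120.78492702577978
(array([-0.44,  1.38, -2.28]), array([-0.01, -0.01, -0.01])) (array([-0.63,  0.42, -3.41]), array([-0.01, -0.01, -0.01]))
```

The blank stands at x -0.9, y -4.5, top z 120.8, which is good. The handle is at vise (35.6, -148, 78), i.e. crank about 98°. Now grasping the handle.

```bash
python3 -m crank '{"delta_pos":[[-0.2,0.7,-1.0],[-0.45,1.38,-2.3],[-0.5,1.2,-2.6],[-0.6,0.8,-3.1],[-0.7,0.4,-3.53]],"rot":[[0,0,0],[0,0,0],[0,0,0],[0,0,0],[0,0,0]]}' 100; python3 -m crank '{"delta_pos":[[0,0,0]],"rot":[[0,0,0]]}' 100; python3 -c "
from h import *
st()
print(go(vise(35.6,-151,78),ori(-11.3,41)))"
```

```text
time: 9.28
eef_pos: [0.582, 0.0251, 0.0636]
orientation: [0.222, 0.724, 0.594, -0.272]
contact_force: [0.3, 0.4, 0.0]
gripper_width: 0.0949
gripper_force: 0.0
time: 9.4
eef_pos: [0.5814, 0.0247, 0.0636]
orientation: [0.221, 0.724, 0.593, -0.273]
contact_force: [1.0, 0.2, 0.2]
gripper_width: 0.0951
gripper_force: 0.0
t 9.4 tcp [0.5814 0.0247 0.0636] gp [0.584  0.0369 0.0779] z [-0.133 -0.644 -0.754] y [ 0.98  -0.198 -0.004] F [1.  0.2 0.2] w 0.0951 0.0 q [ 0.21  0.79  1.66 -0.72  1.15  0.87]
(array([0.05, 0.13, 0.  ]), array([ 0.01, -0.04,  0.02]))
```

```bash
python3 -m crank '{"delta_pos":[[0.05,0.13,0],[0.05,0.13,0]],"rot":[[0,0,0],[0,0,0]]}' 100; python3 -m crank '{"delta_pos":[[0,0,0],[0,0,0],[0,0,0],[0,0,0],[0,0,0]],"rot":[[0,0,0],[0,0,0],[0,0,0],[0,0,0],[0,0,0]]}' 0 20;python3 -m crank '{"delta_pos":[[0,0,0],[0,0,0],[0,0,0],[0,0,0],[0,0,0]],"rot":[[0,0,0],[0,0,0],[0,0,0],[0,0,0],[0,0,0]]}' 0 20; python3 -c "
from h import *
st()
s=r.observe(); q=s['orientation']; R=Ro.from_quat([q[1],q[2],q[3],q[0]]).as_matrix(); Q=s['eef_pos']-.019*R[:,2]-VO; print(Q@VX,Q@VY)"
```

```text
time: 9.65
eef_pos: [0.5847, 0.0324, 0.0651]
orientation: [0.222, 0.724, 0.594, -0.271]
contact_force: [-0.9, -0.2, -0.0]
gripper_width: 0.095
gripper_force: 0.0
time: 10.28
eef_pos: [0.5839, 0.0315, 0.0643]
orientation: [0.222, 0.724, 0.594, -0.272]
contact_force: [-1.0, -0.6, -0.0]
gripper_width: 0.0504
gripper_force: 0.0
time: 10.9
eef_pos: [0.5843, 0.0315, 0.0643]
orientation: [0.222, 0.724, 0.594, -0.271]
contact_force: [1.5, -1.8, -1.0]
gripper_width: 0.0156
gripper_force: 20.0
t 10.9 tcp [0.5843 0.0315 0.0643] gp [0.5867 0.0438 0.0786] z [-0.13  -0.643 -0.754] y [ 0.981 -0.196 -0.001] F [ 1.5 -1.8 -1. ] w 0.0156 20.0 q [ 0.22  0.79  1.65 -0.71  1.16  0.87]
0.03490167888568621 -0.15288201180913527
```

```bash
python3 - <<'E'
from h import *
f=lambda a:(36*np.sin(np.deg2rad(a))*VX+a/360*5*VY+36*np.cos(np.deg2rad(a))*VZ)/40
for c in range(5):
    s=97+150*c; print(s,[ (f(s+30*k)-f(s)).round(2).tolist() for k in range(1,6)])
E
```

```text
97 [[0.17, -0.04, -0.43], [0.53, -0.13, -0.72], [0.98, -0.23, -0.78], [1.4, -0.32, -0.61], [1.68, -0.39, -0.24]]
247 [[0.06, -0.02, 0.46], [-0.11, 0.0, 0.89], [-0.47, 0.06, 1.18], [-0.93, 0.14, 1.24], [-1.35, 0.22, 1.07]]
397 [[-0.28, 0.05, -0.37], [-0.35, 0.05, -0.83], [-0.18, 0.0, -1.26], [0.18, -0.08, -1.55], [0.63, -0.18, -1.61]]
547 [[0.42, -0.09, 0.17], [0.7, -0.16, 0.54], [0.76, -0.18, 1.0], [0.59, -0.16, 1.43], [0.23, -0.1, 1.72]]
697 [[-0.45, 0.08, 0.06], [-0.88, 0.15, -0.11], [-1.16, 0.2, -0.48], [-1.23, 0.2, -0.94], [-1.06, 0.16, -1.37]]
```

```bash
python3 -m crank '{"delta_pos":[[0.17,-0.04,-0.43],[0.53,-0.13,-0.72],[0.98,-0.23,-0.78],[1.4,-0.32,-0.61],[1.68,-0.39,-0.24]],"rot":[[0,0,0],[0,0,0],[0,0,0],[0,0,0],[0,0,0]]}' 0 30; python3 -c "
from h import *
st()"
```

```text
time: 11.52
eef_pos: [0.6507, 0.0161, 0.0534]
orientation: [0.22, 0.724, 0.594, -0.273]
contact_force: [-10.0, 3.8, 0.4]
gripper_width: 0.0152
gripper_force: 30.0
t 11.53 tcp [0.6507 0.0161 0.0534] gp [0.6532 0.0283 0.0677] z [-0.133 -0.643 -0.754] y [ 0.98  -0.198 -0.005] F [-10.    3.8   0.4] w 0.0152 30.0 q [ 0.18  0.87  1.48 -0.71  1.21  0.78]
```

```bash
python3 -m crank '{"delta_pos":[[0.06,-0.02,0.46],[-0.11,0,0.89],[-0.47,0.06,1.18],[-0.93,0.14,1.24],[-1.35,0.22,1.07]],"rot":[[0,0,0],[0,0,0],[0,0,0],[0,0,0],[0,0,0]]}' 0 30; python3 -m crank '{"delta_pos":[[-0.28,0.05,-0.37],[-0.35,0.05,-0.83],[-0.18,0,-1.26],[0.18,-0.08,-1.55],[0.63,-0.18,-1.61]],"rot":[[0,0,0],[0,0,0],[0,0,0],[0,0,0],[0,0,0]]}' 0 30; python3 -c "
from h import *
st()
s=r.observe(); q=s['orientation']; R=Ro.from_quat([q[1],q[2],q[3],q[0]]).as_matrix(); Q=s['eef_pos']-.019*R[:,2]-VO; print(Q@VX,Q@VY)"
```

```text
time: 12.15
eef_pos: [0.597, 0.0248, 0.099]
orientation: [0.223, 0.724, 0.594, -0.271]
contact_force: [11.1, -8.8, -12.4]
gripper_width: 0.0158
gripper_force: 30.0
time: 12.78
eef_pos: [0.6225, 0.0172, 0.0328]
orientation: [0.222, 0.724, 0.594, -0.273]
contact_force: [-6.0, 3.4, 21.9]
gripper_width: 0.0154
gripper_force: 30.0
t 12.78 tcp [0.6225 0.0172 0.0328] gp [0.625  0.0294 0.0471] z [-0.132 -0.645 -0.753] y [ 0.98  -0.197 -0.003] F [-6.   3.4 21.9] w 0.0154 30.0 q [ 0.19  0.87  1.56 -0.73  1.15  0.84]
-0.005435498453960855 -0.14634405815718035
```

```bash
python3 -m crank '{"delta_pos":[[0.42,-0.09,0.17],[0.7,-0.16,0.54],[0.76,-0.18,1.0],[0.59,-0.16,1.43],[0.23,-0.1,1.72]],"rot":[[0,0,0],[0,0,0],[0,0,0],[0,0,0],[0,0,0]]}' 0 35; python3 -m crank '{"delta_pos":[[-0.23,0.04,0.06],[-0.45,0.08,0.06]],"rot":[[0,0,0],[0,0,0]]}' 0 35; python3 -m crank '{"delta_pos":[[-0.23,0.04,-0.07],[-0.43,0.07,-0.17]],"rot":[[0,0,0],[0,0,0]]}' 0 35; python3 -c "
from h import *
st()"
```

```text
time: 13.4
eef_pos: [0.6318, 0.0136, 0.1028]
orientation: [0.222, 0.724, 0.594, -0.271]
contact_force: [-0.2, -0.4, -10.8]
gripper_width: 0.0154
gripper_force: 35.0
time: 13.65
eef_pos: [0.6135, 0.0169, 0.1051]
orientation: [0.222, 0.724, 0.594, -0.271]
contact_force: [3.9, 1.9, 2.1]
gripper_width: 0.0156
gripper_force: 35.0
time: 13.9
eef_pos: [0.5958, 0.0199, 0.0979]
orientation: [0.222, 0.724, 0.594, -0.272]
contact_force: [4.0, 3.1, 0.4]
gripper_width: 0.0155
gripper_force: 35.0
t 13.9 tcp [0.5958 0.0199 0.0979] gp [0.5983 0.0322 0.1122] z [-0.13  -0.644 -0.754] y [ 0.981 -0.196 -0.001] F [4.  3.1 0.4] w 0.0155 35.0 q [ 0.2   0.75  1.62 -0.71  1.2   0.8 ]
```

```bash
python3 -m crank '{"delta_pos":[[-0.16,0.03,-0.16],[-0.28,0.05,-0.37],[-0.28,0.05,-0.37]],"rot":[[0,0,0],[0,0,0],[0,0,0]]}' 0 40; python3 -m crank '{"delta_pos":[[-0.07,0,-0.23],[-0.07,0,-0.23]],"rot":[[0,0,0],[0,0,0]]}' 0 40;  python3 -m crank '{"delta_pos":[[0,0,-0.23],[0,0,-0.23]],"rot":[[0,0,0],[0,0,0]]}' 0 40; python3 -c "
from h import *
st()"
```

```text
time: 14.28
eef_pos: [0.5841, 0.0218, 0.0814]
orientation: [0.221, 0.724, 0.594, -0.272]
contact_force: [-2.2, 3.9, -2.7]
gripper_width: 0.015
gripper_force: 40.0
time: 14.52
eef_pos: [0.5821, 0.0219, 0.0725]
orientation: [0.221, 0.724, 0.594, -0.272]
contact_force: [0.7, 5.3, -3.6]
gripper_width: 0.0151
gripper_force: 40.0
time: 14.78
eef_pos: [0.5825, 0.0217, 0.0635]
orientation: [0.221, 0.724, 0.594, -0.272]
contact_force: [2.1, 3.8, -3.5]
gripper_width: 0.0154
gripper_force: 40.0
t 14.78 tcp [0.5825 0.0217 0.0635] gp [0.5849 0.0339 0.0778] z [-0.13  -0.643 -0.755] y [ 0.981 -0.196 -0.002] F [ 2.1  3.8 -3.5] w 0.0154 40.0 q [ 0.21  0.79  1.66 -0.72  1.14  0.86]
```

```bash
python3 -m crank '{"delta_pos":[[0.07,-0.02,-0.22],[0.07,-0.02,-0.22]],"rot":[[0,0,0],[0,0,0]]}' 0 45; python3 -m crank '{"delta_pos":[[0.1,-0.02,-0.21],[0.1,-0.02,-0.21]],"rot":[[0,0,0],[0,0,0]]}' 0 45; python3 - <<'E'
from h import *
st()
p,d,K,T=grab("scene"); P=pts(d,K,T);hsv=cv2.cvtColor(p,cv2.COLOR_RGB2HSV); H,S=hsv[...,0],hsv[...,1]
Q=(P-VO); X=Q@VX*1000;Y=Q@VY*1000;Z=P[...,2]*1000
b=(H>105)&(H<130)&(S>100)&(abs(Z-121)<5)&(abs(X)<50)&(abs(Y)<40)
if b.sum()>5: print(b.sum(),cv2.minAreaRect(np.c_[X[b],Y[b]].astype(np.float32)),np.median(Z[b]))
cv2.imwrite("pics/c4.png",cv2.resize(p[140:265,210:330],None,fx=4.5,fy=4.5,interpolation=2)[...,::-1])
E
```

```text
time: 15.02
eef_pos: [0.5851, 0.0209, 0.0546]
orientation: [0.221, 0.724, 0.594, -0.272]
contact_force: [2.0, 3.6, -4.7]
gripper_width: 0.015
gripper_force: 45.0
time: 15.28
eef_pos: [0.5899, 0.0198, 0.0466]
orientation: [0.222, 0.724, 0.594, -0.271]
contact_force: [3.5, 1.9, -2.5]
gripper_width: 0.0153
gripper_force: 45.0
t 15.28 tcp [0.5899 0.0198 0.0466] gp [0.5923 0.032  0.0609] z [-0.129 -0.643 -0.754] y [ 0.981 -0.196 -0.001] F [ 3.5  1.9 -2.5] w 0.0153 45.0 q [ 0.2   0.82  1.65 -0.73  1.13  0.88]
34 ((-0.8294696807861328, -3.73970890045166), (17.569881439208984, 39.382171630859375), 85.53309631347656) 120.71736234391366
```

View pics/c4.png

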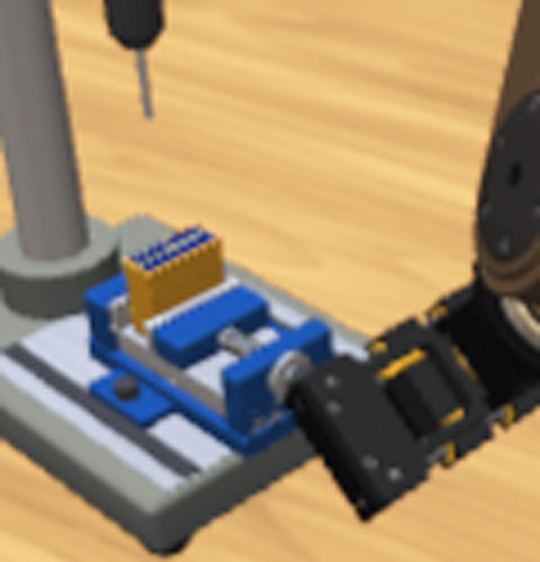

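The scene crop shows the jaw plate at or nearly at the blank, which is upright at (180,275). The force hasn't risen yet, so I'll keep winding in smaller calls.

```bash
python3 -m crank '{"delta_pos":[[0.17,-0.04,-0.16],[0.36,-0.09,-0.29]],"rot":[[0,0,0],[0,0,0]]}' 0 45; python3 -m crank '{"delta_pos":[[0.23,-0.05,-0.06],[0.45,-0.1,-0.06]],"rot":[[0,0,0],[0,0,0]]}' 0 45;python3 -m crank '{"delta_pos":[[0.22,-0.05,0.05],[0.42,-0.09,0.17]],"rot":[[0,0,0],[0,0,0]]}' 0 45; python3 -c "
from h import *
st()"
```

```text
time: 15.58
eef_pos: [0.6039, 0.0164, 0.0355]
orientation: [0.222, 0.724, 0.594, -0.272]
contact_force: [1.8, 6.9, 9.1]
gripper_width: 0.0152
gripper_force: 45.0
time: 15.82
eef_pos: [0.6216, 0.0124, 0.0332]
orientation: [0.221, 0.724, 0.594, -0.272]
contact_force: [-4.3, 7.8, 8.1]
gripper_width: 0.0152
gripper_force: 45.0
time: 16.08
eef_pos: [0.6375, 0.0089, 0.0397]
orientation: [0.221, 0.724, 0.594, -0.273]
contact_force: [-7.1, 6.7, 5.6]
gripper_width: 0.0152
gripper_force: 45.0
t 16.07 tcp [0.6375 0.0089 0.0397] gp [0.6401 0.0211 0.054 ] z [-0.133 -0.644 -0.754] y [ 0.98  -0.198 -0.004] F [-7.1  6.7  5.6] w 0.0152 45.0 q [ 0.17  0.87  1.53 -0.73  1.17  0.81]
```

```bash
python3 -m crank '{"delta_pos":[[0.16,-0.04,0.17],[0.28,-0.07,0.37]],"rot":[[0,0,0],[0,0,0]]}' 0 45; python3 -m crank '{"delta_pos":[[0.05,-0.02,0.23],[0.06,-0.02,0.46]],"rot":[[0,0,0],[0,0,0]]}' 0 45;python3 -m crank '{"delta_pos":[[-0.06,0.01,0.22],[-0.17,0.02,0.43]],"rot":[[0,0,0],[0,0,0]]}' 0 45; python3 - <<'E'
from h import *
st()
p,d,K,T=grab("scene"); 
for nm,P,p in (("start",*(lambda z:(pts(z['d'],z['K'],z['T']),z['p']))(np.load("scene.npz"))),("now",pts(d,K,T),p)):
    hsv=cv2.cvtColor(p,cv2.COLOR_RGB2HSV); H,S=hsv[...,0],hsv[...,1]
    Q=(P-VO); X=Q@VX*1000;Y=Q@VY*1000;Z=P[...,2]*1000
    b=(H>105)&(H<130)&(S>100)&(abs(Z-121)<5)&(abs(X)<50)&(abs(Y)<40)
    if b.sum()>5: print(b.sum(),cv2.minAreaRect(np.c_[X[b],Y[b]].astype(np.float32)))
    j=(abs(Z-93)<4)&(H>105)&(H<130)&(S>100)&(abs(X)<25)
    print(nm,np.histogram(Y[j],bins=np.arange(-100,50,5)))
E
```

```text
time: 16.32
eef_pos: [0.6489, 0.0063, 0.0538]
orientation: [0.22, 0.724, 0.594, -0.272]
contact_force: [-3.9, 6.2, -1.6]
gripper_width: 0.0153
gripper_force: 45.0
time: 16.58
eef_pos: [0.6521, 0.0053, 0.0723]
orientation: [0.221, 0.724, 0.594, -0.272]
contact_force: [0.9, 3.7, -4.7]
gripper_width: 0.0152
gripper_force: 45.0
time: 16.82
eef_pos: [0.6458, 0.0061, 0.0902]
orientation: [0.222, 0.724, 0.594, -0.271]
contact_force: [2.1, 5.8, -3.6]
gripper_width: 0.0152
gripper_force: 45.0
t 16.82 tcp [0.6458 0.0061 0.0902] gp [0.6482 0.0183 0.1045] z [-0.129 -0.643 -0.755] y [ 0.981 -0.196 -0.001] F [ 2.1  5.8 -3.6] w 0.0152 45.0 q [ 0.17  0.81  1.49 -0.71  1.23  0.74]
start (array([ 6, 43, 20, 24,  1,  0,  0,  0, 12, 34, 25, 24, 24, 13,  0,  0,  0,
        0,  0,  0,  0,  0,  0,  9, 15, 23, 22,  8,  0]), array([-100,  -95,  -90,  -85,  -80,  -75,  -70,  -65,  -60,  -55,  -50,
        -45,  -40,  -35,  -30,  -25,  -20,  -15,  -10,   -5,    0,    5,
         10,   15,   20,   25,   30,   35,   40,   45]))
52 ((-0.16229629516601562, 0.056740760803222656), (17.176515579223633, 39.86998748779297), 85.35328674316406)
now (array([ 1,  2,  0,  0,  0,  0,  0,  0,  0,  0,  0, 25, 28, 21, 23, 20,  5,
        0,  0,  0,  0,  0,  0,  0,  3,  5,  7,  1,  0]), array([-100,  -95,  -90,  -85,  -80,  -75,  -70,  -65,  -60,  -55,  -50,
        -45,  -40,  -35,  -30,  -25,  -20,  -15,  -10,   -5,    0,    5,
         10,   15,   20,   25,   30,   35,   40,   45]))
```

The blank is sliding with the jaw (centre now near y 0), so the crank started about one turn further back than I assumed, with the jaw face at about -26. About a third of a turn is left.

```bash
python3 -m crank '{"delta_pos":[[-0.17,0.03,0.16],[-0.36,0.06,0.29],[-0.59,0.1,0.34],[-0.82,0.14,0.35]],"rot":[[0,0,0],[0,0,0],[0,0,0],[0,0,0]]}' 0 50; python3 -m crank '{"delta_pos":[[-0.22,0.04,-0.06],[-0.42,0.08,-0.17]],"rot":[[0,0,0],[0,0,0]]}' 0 50;python3 -m crank '{"delta_pos":[[-0.16,0.03,-0.16],[-0.28,0.05,-0.37]],"rot":[[0,0,0],[0,0,0]]}' 0 50; python3 -m crank '{"delta_pos":[[-0.06,0.01,-0.23],[-0.06,0.01,-0.23]],"rot":[[0,0,0],[0,0,0]]}' 0 50
```

```text
time: 17.38
eef_pos: [0.6134, 0.0117, 0.1052]
orientation: [0.223, 0.724, 0.594, -0.27]
contact_force: [4.4, 5.0, 1.6]
gripper_width: 0.0148
gripper_force: 50.0
time: 17.62
eef_pos: [0.5959, 0.0148, 0.0985]
orientation: [0.222, 0.724, 0.594, -0.271]
contact_force: [2.3, 3.9, 2.8]
gripper_width: 0.0152
gripper_force: 50.0
time: 17.88
eef_pos: [0.5839, 0.0168, 0.0831]
orientation: [0.222, 0.724, 0.594, -0.272]
contact_force: [0.4, 4.0, 3.6]
gripper_width: 0.0152
gripper_force: 50.0
time: 18.12
eef_pos: [0.5814, 0.0171, 0.073]
orientation: [0.221, 0.724, 0.594, -0.272]
contact_force: [-2.4, 3.2, -2.1]
gripper_width: 0.015
gripper_force: 50.0
```

```bash
python3 -m crank '{"delta_pos":[[-0.01,0,-0.23],[-0.01,0,-0.23]],"rot":[[0,0,0],[0,0,0]]}' 0 55; python3 -m crank '{"delta_pos":[[0.05,-0.02,-0.22],[0.05,-0.02,-0.22]],"rot":[[0,0,0],[0,0,0]]}' 0 55; python3 -c "
from h import *
st()"
```

```text
time: 18.38
eef_pos: [0.5815, 0.017, 0.0642]
orientation: [0.221, 0.724, 0.594, -0.272]
contact_force: [-0.1, 2.4, -0.6]
gripper_width: 0.015
gripper_force: 55.0
time: 18.62
eef_pos: [0.5837, 0.0163, 0.0556]
orientation: [0.222, 0.724, 0.594, -0.272]
contact_force: [-0.9, 4.2, 0.7]
gripper_width: 0.015
gripper_force: 55.0
t 18.62 tcp [0.5837 0.0163 0.0556] gp [0.5862 0.0286 0.0699] z [-0.13  -0.644 -0.754] y [ 0.981 -0.196 -0.002] F [-0.9  4.2  0.7] w 0.015 55.0 q [ 0.2   0.8   1.66 -0.73  1.13  0.87]
```

```bash
python3 -m crank '{"delta_pos":[[0.1,-0.02,-0.21],[0.1,-0.02,-0.21]],"rot":[[0,0,0],[0,0,0]]}' 0 60; python3 -m crank '{"delta_pos":[[0.17,-0.04,-0.16],[0.17,-0.04,-0.16]],"rot":[[0,0,0],[0,0,0]]}' 0 60; python3 -m crank '{"delta_pos":[[0.19,-0.05,-0.13],[0.19,-0.05,-0.13]],"rot":[[0,0,0],[0,0,0]]}' 0 60; python3 - <<'E'
from h import *
st()
p,d,K,T=grab("scene"); P=pts(d,K,T)
hsv=cv2.cvtColor(p,cv2.COLOR_RGB2HSV); H,S=hsv[...,0],hsv[...,1]
Q=(P-VO); X=Q@VX*1000;Y=Q@VY*1000;Z=P[...,2]*1000
b=(H>105)&(H<130)&(S>100)&(abs(Z-121)<5)&(abs(X)<50)&(abs(Y)<40)
print(b.sum(),cv2.minAreaRect(np.c_[X[b],Y[b]].astype(np.float32)))
E
```

```text
time: 18.88
eef_pos: [0.588, 0.0153, 0.0476]
orientation: [0.222, 0.724, 0.594, -0.272]
contact_force: [0.1, 2.7, 5.3]
gripper_width: 0.0149
gripper_force: 60.0
time: 19.12
eef_pos: [0.5941, 0.0139, 0.041]
orientation: [0.221, 0.724, 0.594, -0.272]
contact_force: [-2.5, 5.2, 5.0]
gripper_width: 0.015
gripper_force: 60.0
time: 19.38
eef_pos: [0.6016, 0.0121, 0.0361]
orientation: [0.221, 0.724, 0.594, -0.272]
contact_force: [-4.6, 8.0, 6.8]
gripper_width: 0.0148
gripper_force: 60.0
t 19.38 tcp [0.6016 0.0121 0.0361] gp [0.6041 0.0243 0.0504] z [-0.132 -0.644 -0.754] y [ 0.98  -0.197 -0.002] F [-4.6  8.   6.8] w 0.0148 60.0 q [ 0.19  0.84  1.62 -0.74  1.12  0.87]
53 ((-1.1084785461425781, 2.350358009338379), (39.18186569213867, 16.419567108154297), 2.167806386947632)
```

```bash
python3 -m crank '{"delta_pos":[[0.23,-0.05,-0.06],[0.23,-0.05,-0.06]],"rot":[[0,0,0],[0,0,0]]}' 0 60; python3 -m crank '{"delta_pos":[[0.22,-0.05,0],[0.22,-0.05,0]],"rot":[[0,0,0],[0,0,0]]}' 0 60; python3 -m crank '{"delta_pos":[[0.22,-0.05,0.05],[0.22,-0.05,0.05]],"rot":[[0,0,0],[0,0,0]]}' 0 60; python3 -m crank '{"delta_pos":[[0.2,-0.04,0.12],[0.2,-0.04,0.12]],"rot":[[0,0,0],[0,0,0]]}' 0 60
```

```text
time: 19.68
eef_pos: [0.6099, 0.0103, 0.0334]
orientation: [0.221, 0.724, 0.593, -0.273]
contact_force: [-7.5, 8.4, 6.9]
gripper_width: 0.0152
gripper_force: 60.0
time: 19.92
eef_pos: [0.6177, 0.0085, 0.0328]
orientation: [0.22, 0.724, 0.593, -0.274]
contact_force: [-12.4, 11.1, 4.3]
gripper_width: 0.0148
gripper_force: 60.0
time: 20.18
eef_pos: [0.6257, 0.0067, 0.0341]
orientation: [0.219, 0.725, 0.593, -0.274]
contact_force: [-15.0, 12.7, 1.3]
gripper_width: 0.0152
gripper_force: 60.0
time: 20.42
eef_pos: [0.6332, 0.0052, 0.0375]
orientation: [0.218, 0.725, 0.594, -0.274]
contact_force: [-14.5, 10.7, -8.5]
gripper_width: 0.0152
gripper_force: 60.0
```

The load is clearly up, by about 14 N tangentially compared with the previous turn at the same angle. One last nudge, then let go.

```bash
python3 -m crank '{"delta_pos":[[0.16,-0.04,0.17],[0.16,-0.04,0.17],[0.16,-0.04,0.17]],"rot":[[0,0,0],[0,0,0],[0,0,0]]}' 0 60; python3 -m crank '{"delta_pos":[[0,0,0],[0,0,0],[0,0,0],[0,0,0],[0,0,0]],"rot":[[0,0,0],[0,0,0],[0,0,0],[0,0,0],[0,0,0]]}' 70; python3 -c "
from h import *
st()"
```

```text
time: 20.8
eef_pos: [0.6401, 0.0039, 0.0429]
orientation: [0.218, 0.724, 0.594, -0.273]
contact_force: [-8.6, 8.5, -19.5]
gripper_width: 0.015
gripper_force: 60.0
time: 21.42
eef_pos: [0.6407, 0.0038, 0.0456]
orientation: [0.219, 0.724, 0.594, -0.273]
contact_force: [-9.7, 11.4, -0.3]
gripper_width: 0.0595
gripper_force: 6.2
t 21.43 tcp [0.6407 0.0038 0.0456] gp [0.6433 0.016  0.06  ] z [-0.136 -0.642 -0.755] y [ 0.98  -0.199 -0.007] F [-9.7 11.4 -0.3] w 0.0595 6.2 q [ 0.16  0.86  1.52 -0.72  1.18  0.79]
```

```bash
python3 -m crank '{"delta_pos":[[0.02,0.1,0],[0.04,0.2,0],[0.06,0.3,0],[0.06,0.3,0]],"rot":[[0,0,0],[0,0,0],[0,0,0],[0,0,0]]}' 70; python3 -c "
from h import *
st()"
```

```text
time: 21.92
eef_pos: [0.6424, 0.0133, 0.046]
orientation: [0.22, 0.724, 0.593, -0.276]
contact_force: [-14.5, -3.7, 1.2]
gripper_width: 0.0666
gripper_force: 6.2
t 21.93 tcp [0.6424 0.0133 0.046 ] gp [0.645  0.0256 0.0603] z [-0.138 -0.645 -0.751] y [ 0.98  -0.2   -0.009] F [-14.5  -3.7   1.2] w 0.0666 6.2 q [ 0.18  0.87  1.5  -0.72  1.2   0.79]
```

```bash
python3 - <<'E'
from h import *
st()
a=[]
for n,(u,v) in dict(scene=(275,215),side=(320,205)).items():
    p,d,K,T=grab(n); a.append(cv2.resize(p[v-75:v+75,u-50:u+50],(400,600),interpolation=2))
cv2.imwrite("pics/c5.png",np.hstack(a)[...,::-1]); st()
E
```

```text
t 21.93 tcp [0.6424 0.0133 0.046 ] gp [0.645  0.0256 0.0603] z [-0.138 -0.645 -0.751] y [ 0.98  -0.2   -0.009] F [-14.5  -3.7   1.2] w 0.0666 6.2 q [ 0.18  0.87  1.5  -0.72  1.2   0.79]
t 22.02 tcp [0.6424 0.0133 0.0461] gp [0.6451 0.0256 0.0603] z [-0.138 -0.645 -0.752] y [ 0.98  -0.2   -0.009] F [-14.1  -2.8   0.5] w 0.0667 6.2 q [ 0.18  0.87  1.5  -0.72  1.2   0.79]
```

View pics/c5.png

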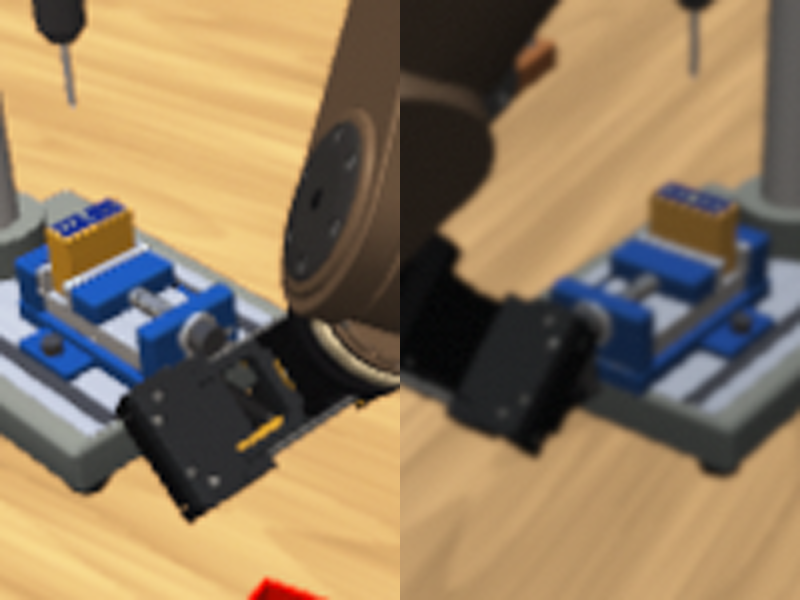

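```bash
python3 -m crank '{"delta_pos":[[-0.08,0.02,0],[-0.08,0.02,0]],"rot":[[0,0,0],[0,0,0]]}' 60; python3 - <<'E'
from h import *
st()
p,d,K,T=grab("wrist"); cv2.imwrite("pics/w2.png",p[...,::-1]); print(np.linalg.inv(T)[:3,3])
E
```

```text
time: 22.28
eef_pos: [0.6381, 0.0141, 0.046]
orientation: [0.219, 0.724, 0.593, -0.277]
contact_force: [-19.0, -2.3, 1.0]
gripper_width: 0.0579
gripper_force: 9.2
t 22.27 tcp [0.6381 0.0141 0.046 ] gp [0.6408 0.0264 0.0603] z [-0.141 -0.645 -0.751] y [ 0.98  -0.201 -0.011] F [-19.   -2.3   1. ] w 0.0579 9.2 q [ 0.18  0.87  1.51 -0.72  1.19  0.8 ]
[0.67401284 0.18149482 0.12164536]
```

View pics/w2.png

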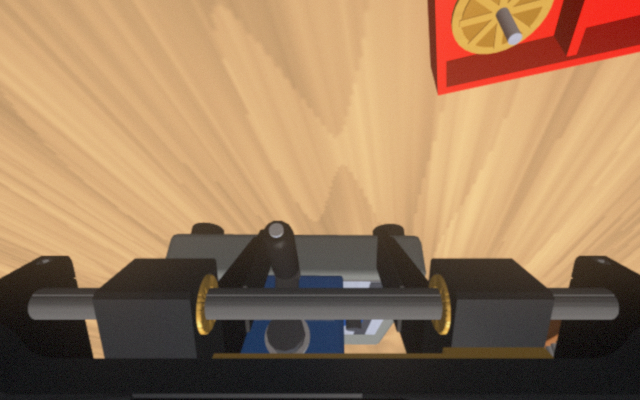

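The wrist view shows the handle at (280,240) against the inside of the left finger. The crank sprang back some way under the clamp load when it was released, and the finger is still pressing it. I'll open fully, moving the hand to -x so the finger leaves the handle.

```bash
python3 -m crank '{"delta_pos":[[-0.1,0.02,0],[-0.2,0.04,0],[-0.3,0.06,0],[-0.3,0.06,0],[-0.3,0.06,0]],"rot":[[0,0,0],[0,0,0],[0,0,0],[0,0,0],[0,0,0]]}' 100; python3 - <<'E'
from h import *
st()
p,d,K,T=grab("wrist"); P=pts(d,K,T); Q=P-VO; X=Q@VX*1000;Y=Q@VY*1000;Z=P[...,2]*1000
V=p.max(-1); np.savez("w3",p=p,X=X,Y=Y,Z=Z)
cv2.imwrite("pics/w3.png",p[...,::-1])
m=np.zeros(V.shape,bool); m[200:290,230:390]=1
m&=(Y<-110)&(Y>-175)&(Z>30)&(Z<130)&(V<90)&(abs(X)<60)
H,xe,ye=np.histogram2d(X[m],Z[m],bins=[np.arange(-60,61,10),np.arange(30,131,10)]); print(H.astype(int))
E
```

```text
time: 22.95
eef_pos: [0.6288, 0.0167, 0.0465]
orientation: [0.221, 0.724, 0.593, -0.274]
contact_force: [-7.4, -2.7, 0.3]
gripper_width: 0.0946
gripper_force: 3.1
t 22.95 tcp [0.6288 0.0167 0.0465] gp [0.6313 0.0289 0.0608] z [-0.135 -0.645 -0.752] y [ 0.98  -0.198 -0.006] F [-7.4 -2.7  0.3] w 0.0946 3.1 q [ 0.19  0.85  1.54 -0.72  1.18  0.82]
[[  0   0   0   0   0   0   0   0   0   0]
 [  0   0   0   0   0   0   0   0   0   0]
 [  0   0   0   0   0   0   0   0   0   0]
 [  0   0   0   0   0   0   0   0   0   0]
 [  0   0   0   0   0   0   0   0   0   0]
 [  0   0   0   0   0   0   0   0   0   0]
 [  0   0   0   0   0   0   0   0   0   0]
 [  0   0   8  67   0   0   0   0   0   0]
 [  0   0 139 710   0   0   0   0   0   0]
 [  8  74  11  33   0   0   0   0   0   0]
 [  0   0   0   0   0   0   0   0   0   0]
 [  0   0   0   0   0   0   0   0   0   0]]
```

View pics/w3.png

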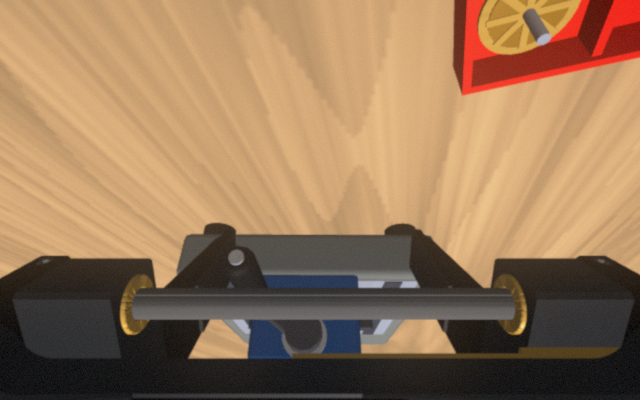

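```bash
python3 -m crank '{"delta_pos":[[-0.15,0.03,0],[-0.3,0.06,0],[-0.45,0.09,0],[-0.45,0.09,0]],"rot":[[0,0,0],[0,0,0],[0,0,0],[0,0,0]]}' 100; python3 - <<'E'
from h import *
def look():
    st(); p,d,K,T=grab("wrist"); P=pts(d,K,T); Q=P-VO; X=Q@VX*1000;Y=Q@VY*1000;Z=P[...,2]*1000; V=p.max(-1)
    g=r.observe()["eef_pos"]-VO; gx=g@VX*1000
    m=(Y<-125)&(Y>-175)&(Z>30)&(Z<130)&(V<90)&(abs(X-gx)<36)
    print("gx",gx,m.sum(),np.percentile(X[m],[5,50,95]),np.percentile(Z[m],[5,50,95]))
look()
E
```

```text
time: 23.5
eef_pos: [0.6122, 0.0217, 0.0468]
orientation: [0.222, 0.724, 0.594, -0.272]
contact_force: [-0.9, 0.5, -0.3]
gripper_width: 0.0949
gripper_force: 0.0
t 23.5 tcp [0.6122 0.0217 0.0468] gp [0.6146 0.034  0.0612] z [-0.13  -0.644 -0.754] y [ 0.981 -0.196 -0.002] F [-0.9  0.5 -0.3] w 0.0949 0.0 q [ 0.2   0.84  1.59 -0.72  1.16  0.84]
gx 5.3861320834339255 313 [28.32355771 32.83489867 38.39389043] [70.23143483 73.84885384 83.88364693]
```

The force is zero and the handle rests free at about 111°, roughly 40° past first contact and held by screw friction. Backing out along the tool axis.

```bash
python3 -m crank '{"delta_pos":[[0.08,0.4,0.45],[0.2,1,1.1],[0.35,1.8,2.1],[0.5,2.4,3],[0.5,2.4,3]],"rot":[[0,0,0],[0,0,0],[0,0,0],[0,0,0],[0,0,0]]}' 100; python3 - <<'E'
from h import *
st()
for n in("scene","side"):
    p,d,K,T=grab(n); P=pts(d,K,T)
    hsv=cv2.cvtColor(p,cv2.COLOR_RGB2HSV); H,S,V=[hsv[...,i] for i in range(3)]
    Q=(P-VO); X=Q@VX*1000;Y=Q@VY*1000;Z=P[...,2]*1000
    b=(H>105)&(H<130)&(S>100)&(abs(Z-121)<5)&(abs(X)<50)&(abs(Y)<40)
    if b.sum()>5: print(n,b.sum(),cv2.minAreaRect(np.c_[X[b],Y[b]].astype(np.float32)),np.median(Z[b]))
    m=(abs(X)<70)&(Y>-155)&(Y<-118)&(V<70)&(Z>40)&(Z<140)
    if m.sum(): print(n,m.sum(),[np.percentile(w[m],[5,50,95]).round(1) for w in (X,Y,Z)])
    j=(abs(Z-93)<4)&(H>105)&(H<130)&(S>100)&(abs(X)<25)
    print([np.percentile(Y[j&g],[3,97]).round(1) for g in ((Y<-5)&(Y>-60),Y>5) if (j&g).sum()>5])
    st_=(S<60)&(abs(Z-90)<5)&(abs(X)<28)&(Y>-25)&(Y<25); print("steel y",np.histogram(Y[st_],bins=np.arange(-24,25,4))[0])
E
```

```text
time: 24.18
eef_pos: [0.6336, 0.1194, 0.1693]
orientation: [0.223, 0.724, 0.594, -0.269]
contact_force: [-0.3, -0.1, -0.8]
gripper_width: 0.0949
gripper_force: 0.0
t 24.18 tcp [0.6336 0.1194 0.1693] gp [0.636  0.1316 0.1837] z [-0.125 -0.643 -0.756] y [ 0.981 -0.194  0.003] F [-0.3 -0.1 -0.8] w 0.0949 0.0 q [ 0.32  0.75  1.37 -0.61  1.45  0.73]
scene 52 ((-1.110382080078125, 2.148085594177246), (18.231834411621094, 39.18348693847656), 87.70096588134766) 120.74487144939405
scene 70 [array([27.1, 29.1, 34.5]), array([-150.9, -135.4, -119.8]), array([73. , 80.3, 84.1])]
[array([-41.1, -17.5]), array([21.7, 37.9])]
steel y [ 0  0 22 15  0  0  0  0  1  2  1  1]
side 10 ((3.7889671325683594, 3.0851335525512695), (26.215606689453125, 8.689717292785645), 2.3631856441497803) 120.40383831357906
side 101 [array([32. , 40.8, 44.1]), array([-154.5, -137.5, -120.6]), array([74. , 81.2, 84.9])]
[array([-40.8, -16.1]), array([26.2, 39.7])]
steel y [ 0  0 12 19  7  0  0  0  0  3  1  0]
```

```bash
python3 -m crank '{"delta_pos":[[0,0.3,0.3],[0,0.5,0.5],[0,0.5,0.5],[0,0.5,0.5],[0,0.5,0.5]],"rot":[[0,0,0],[0,0,0],[0,0,0],[0,0,0],[0,0,0]]}' 100; python3 -m crank '{"delta_pos":[[0,0,0],[0,0,0],[0,0,0],[0,0,0],[0,0,0]],"rot":[[0,0,0],[0,0,0],[0,0,0],[0,0,0],[0,0,0]]}' 100; python3 - <<'E'
from h import *
for k in range(2):
  for n in("scene","side"):
    p,d,K,T=grab(n); P=pts(d,K,T)
    hsv=cv2.cvtColor(p,cv2.COLOR_RGB2HSV); H,S,V=[hsv[...,i] for i in range(3)]
    Q=(P-VO); X=Q@VX*1000;Y=Q@VY*1000;Z=P[...,2]*1000
    b=(H>105)&(H<130)&(S>100)&(abs(Z-121)<5)&(abs(X)<50)&(abs(Y)<40)
    print(n,b.sum(),cv2.minAreaRect(np.c_[X[b],Y[b]].astype(np.float32)),np.median(Z[b]))
    m=(abs(X)<70)&(Y>-155)&(Y<-118)&(V<70)&(Z>40)&(Z<140)
    print(n,m.sum(),[np.percentile(w[m],[5,50,95]).round(1) for w in (X,Y,Z)])
E
```

```text
time: 24.9
eef_pos: [0.6322, 0.1373, 0.1864]
orientation: [0.221, 0.724, 0.594, -0.272]
contact_force: [-0.6, -0.6, -0.0]
gripper_width: 0.0952
gripper_force: 0.0
time: 25.52
eef_pos: [0.6324, 0.1376, 0.1867]
orientation: [0.222, 0.724, 0.594, -0.272]
contact_force: [-0.1, 0.1, 0.7]
gripper_width: 0.0952
gripper_force: 0.0
scene 51 ((-1.0317726135253906, 1.9168224334716797), (19.124319076538086, 40.47732925415039), 88.77118682861328) 120.70500293527186
scene 78 [array([27.1, 29.8, 35.4]), array([-153.2, -135.9, -120.9]), array([73.1, 80.7, 84.3])]
side 10 ((2.600221633911133, 4.406842231750488), (27.02552604675293, 7.222451210021973), 1.5417133569717407) 120.11868850144822
side 99 [array([32.5, 40.5, 43.7]), array([-153.7, -137.9, -120.4]), array([74. , 81.2, 84.1])]
scene 51 ((-0.4882392883300781, 2.108564853668213), (40.59629440307617, 16.20037269592285), 1.0576503276824951) 120.7891155906834
scene 78 [array([27.1, 29.4, 35.5]), array([-152. , -135.8, -120.2]), array([72.9, 80.8, 84.6])]
side 11 ((3.741976737976074, 4.458725929260254), (9.744574546813965, 28.339725494384766), 86.12738800048828) 120.30634893742025
side 104 [array([31.9, 40.8, 44. ]), array([-153.7, -137.5, -119.2]), array([73.8, 81.5, 84.3])]
```

Handle and blank are both still, with the blank square, upright and against the fixed jaw. Handing in.

```bash
python3 -c "
from plant import r
print(r.finish_job())"
```

```text
the job is handed in; nothing more can be done
None
```

The blank stands upright and centred between the jaws, clamped against the fixed jaw with the handle let go, and the job is handed in; jaw grip above 40 N is inferred from the rise in crank load, not measured, and the crank sprang back roughly a third of a turn when released before settling.

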